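# Bring the urgent filter carrier into the reading place

## Robot

A 7-joint arm with a two-finger parallel gripper is mounted at the origin on the work surface. World frame = base frame: x ahead of the robot, y to its left, z up, the work surface at z = 0. Lengths are in m, angles in rad, forces in N, time in s.
With the tool pointing down it reaches from about 0.425 to 0.825 m from the base axis. Payload 3.6 kg.
Tool frame: the origin (TCP) lies on the mounting face of the last link; the fingertips stand 173 mm ahead of it and the grasp point (between the pads) lies 155 mm ahead of it (r.tips_ahead is the z of the fingertips in the tool frame, in m); z points along the fingers, y is the line along which they close (so a half turn about z gives the same grasp; the last joint's range is limited). The gripper opens to 85 mm and grips with 20 to 120 N. Pads are 22 mm wide; open, the fingers measure 114 mm over their backs; the gripper's body (76 mm by 85 mm) begins 54 mm behind the grasp point. The pads swing forward as they close: fully open they stand 13 mm farther back than shut.
Start: joints at [1.25, 0.615, -0.013, 1.423, 0.008, 1.103, -0.04], TCP at [0.188, -0.622, 0.405] pointing down, gripper open.
Joint ranges: [-3.12, 3.12], [-0.3, 2.06], [-1.34, 1.32], [0.26, 2.42], [-1.36, 4.5], [0.01, 1.98], [-2.84, 2.84]. Speed limits (rad/s): [2.79, 2.79, 3.14, 3.14, 3.14, 3.14, 3.14].

## Interface

Orientations are given as a rotation vector (axis times angle).
In Python, from workcell import r gives the robot as it stands. The module is installed in compiled form; this text tells all that it offers.
- The arm moves only by the tool drive_tool, never from a script. Its argument "targets" is a list of rows, each a list of 7 numbers: the shift along the tool's x, y, z in mm, then the turn, a rotation vector about the tool's x, y, z in degrees, then the closure, from 0 (fully open) to 1 (shut). A call has 1 to 5 rows; each row is the pose to reach, as a shift and turn from the pose commanded when the call began, along the tool's axes at that moment; what a row does not reach only later rows make up. A row lasts 1/8 s, in which the tool goes at most 62.5 mm and 10.7 degrees, less where a joint would pass 70% of its speed; a pose out of reach is approached as far as the arm can. A call with a gripper value outside its range is refused whole. The fingers move at their own pace and stop on an object; "squeeze" is the grip in N (left out, the last holds). Time passes only in rows, so rows that repeat a pose let the fingers close. It gives the time, the measured TCP pose, the force, the opening and the grip force at its end, in the units of the state.
- r.sense(): the state, without advancing time (a new reading comes with each control period).
- r.capture(name): name is "scene" or "top" or "wrist"; returns a dict with "color" (400x640x3 uint8, red, green, blue), "camera_matrix" (3x3 intrinsics, pixels), "cam_to_world" (4x4, takes a point from camera to world coordinates). Camera axes: x right, y down, z forward; pixel columns grow to the right and rows downward; lengths in m; the calibration is good to about 2 mm. The wrist camera is an equidistant fisheye: a pixel r from the principal point sees the ray r / f radians off the axis. A picture is of the moment at which its call begins. There is no depth.
- r.job_done(): hands the job in; it is judged then, once.
Trained networks look in the newest picture that a camera, given by its name, has taken for a name from the list of things; names that differ only in an ending like _2 or _b are one class to them, and where a whole thing is asked for, a point or a joint stands for the part that bears it (a point fixed in the world has none). Each returns a list of dicts, best first, with "p" (0 to 1); they miss things now and then, are a little off and sometimes report something else, mostly with a low value. They report only what shows in the picture. A call takes as long as a camera call.
- r.look_for(label, camera): "location" ([column, row] as shares, 0 to 1, of the picture: columns of its width, rows of its height, amid what is visible of it).
- r.landmark_of(label, camera): "location" ([column, row] as shares, 0 to 1, of the picture: columns of its width, rows of its height: a listed point, or the origin of a listed thing).
The state is a dict: "time_s": time; "qpos": joint angles; "joint_vel": joint speeds; "joint_torque": joint torques, N m; "eef_pos": TCP position; "tool_rot": TCP orientation; "ft_force": force on the tool from outside, world axes, zero at the start; "moment": the same for the moment, N m; "finger_gap": finger opening in m; "grip_force": force on a finger pad.
Only numpy, scipy, OpenCV 4.12 (cv2) and the standard library are available. Lean on these libraries where they do the work, as an engineer would, in place of code of your own. Each camera call takes 0.05 s, during which the arm holds its last target. There are 200 camera calls.

## Task

The white-post filter carrier in the reader's reading place is done and the red-post one is urgent: by sliding the carriers about the stage one at a time - yellow fully into the empty corner first, then white right out into the place yellow has left, then red into the reading place - get the red one into the reading place. Push red home against the brass stop ahead of it and hold it there for half a second with a light, definite pressure (about 8 N, never over 15 N), then let go; do not force any carrier or bear down on it hard (25 N is too much), and leave everything else on the bench as it is.

Things in the scene. Friction and masses are not known exactly. Their poses are not given: they have to be found in the camera images.
- stage: fixed aluminium stage, 179 x 179 mm. Origin: centre of its underside; z up, x towards the reader. Floor 12 mm above the bench; inside, walls at x, y = +-76.5 mm, are four carrier places, two by two, nothing between them. Dark strips on the rim (21.5 to 24.5 mm high) overhang the inside by 7.5 mm over the carriers' feet with 1.5 mm play: carriers can be slid, not lifted out
- reader: filter reader, rigid with the stage, same origin and axes: white housing 62 mm high behind it; blue bracket (26 mm high) round its far left corner with two rigid brass stop screws, 8 mm thick, round-ended, at foot height on the reading place's centre lines, one through the +x wall, one through the +y wall. Set by hand, each stands an unmeasured 0.5 to 6.5 mm inside the wall
- place_read (a point): reading place (stage's +x, +y corner, round glass window in the floor): point on the stage floor for a carrier's origin, 7.5 mm clear of the +x and +y walls. White starts here. Red coming from place_right meets the +y stop, from place_front the +x stop, 1 to 7 mm after its origin passes this point, and then cannot go further
- place_right (a point): place to the right (stage's -y) of the reading place, 73.5 mm from it: point on the stage floor for a carrier's origin, 7.5 mm clear of the +x wall and 2 mm clear of the -y wall. Red or yellow starts here
- place_front (a point): place in front (stage's -x) of the reading place, 73.5 mm from it: point on the stage floor for a carrier's origin, 2 mm clear of the -x wall and 7.5 mm clear of the +y wall. Yellow or red starts here (whichever is not in place_right)
- place_diagonal (a point): place diagonally opposite the reading place (stage's -x, -y corner), point on the stage floor for a carrier's origin, 2 mm clear of both walls; empty at the start
- carrier_white: filter carrier with a white post. Black foot 70 x 70 x 8 mm, corners rounded 5 mm; white body 54 x 54 mm from 8 to 14 mm height; upright round grip post 18 mm thick on the centre line from 14 to 46 mm. 0.17 to 0.35 kg, slippery foot (friction 0.2 to 0.3). Origin: centre of the underside, z up, x, y parallel to the stage's. Its filter has been read. Starts in the reading place
- carrier_red: filter carrier with a red post. Black foot 70 x 70 x 8 mm, corners rounded 5 mm; white body 54 x 54 mm from 8 to 14 mm height; upright round grip post 18 mm thick on the centre line from 14 to 46 mm. 0.17 to 0.35 kg, slippery foot (friction 0.2 to 0.3). Origin: centre of the underside, z up, x, y parallel to the stage's. The urgent one, to be read next. Starts in place_right or place_front
- carrier_yellow: filter carrier with a yellow post. Black foot 70 x 70 x 8 mm, corners rounded 5 mm; white body 54 x 54 mm from 8 to 14 mm height; upright round grip post 18 mm thick on the centre line from 14 to 46 mm. 0.17 to 0.35 kg, slippery foot (friction 0.2 to 0.3). Origin: centre of the underside, z up, x, y parallel to the stage's. Waiting. Starts in place_front or place_right
- carrier_spare: spare carrier of the same make with a grey post, standing on the bench just right of the stage; leave it. Origin: centre of the underside
- dish_a: culture dish, 90 mm across, 17.5 mm high, on the bench at the right; leave it. Origin: centre of the underside
- dish_b: the same, stacked on dish_a; leave it
- dish_c: the same, by itself on the bench at the right; leave it
- marker: marker pen, 140 mm long, 12 mm thick, lying left of the stage; leave it. Origin: underside near its middle, x along it
- meter: blue hand-held meter, 135 x 78 x 36 mm, lying at the left; leave it. Origin: underside, x along it
- probe: black probe wand, 230 mm long, 28 mm thick, lying at the left beyond the meter; leave it. Origin: underside near its middle, x along it

How it is judged:
On the way, in this order (a step that is already met when the one before it is completed fails the run):
1. the yellow carrier has been slid into the empty corner place (horizontal distance between carrier_yellow and place_diagonal below 0.006 m), for 0.2 s.
2. the white carrier has been slid out of the reading place into the place yellow left ((horizontal distance between carrier_white and place_right below 0.006 m or horizontal distance between carrier_white and place_front below 0.006 m) and horizontal distance between carrier_yellow and place_diagonal below 0.006 m), for 0.2 s.
3. the red carrier is in the reading place and pressed against the brass stop with more than 4 N for 0.3 s (horizontal distance between carrier_red and place_read below 0.009 m and contact force between carrier_red and reader above 4 N), for 0.3 s.
At the end, for the whole second after the job is handed in: Carriers released, flat, at rest: red within 9 mm of place_read, square to the stage within 0.05 rad and at its stop (gap to it at most 1.5 mm); yellow within 6 mm of place_diagonal; white within 6 mm of place_right (then the +x stop counts) or place_front (+y stop) (horizontal distance between carrier_red and place_read below 0.009 m and angle between the x axis of carrier_red and the x axis of stage, either way round below 0.05 rad and ((horizontal distance between carrier_white and place_right below 0.006 m and x of stop_far_c0 in the frame of carrier_red below 0.0545 m) or (horizontal distance between carrier_white and place_front below 0.006 m and y of stop_left_c0 in the frame of carrier_red below 0.0555 m)) and horizontal distance between carrier_yellow and place_diagonal below 0.006 m and angle between each of carrier_white, carrier_red, carrier_yellow's own z axis and vertical below 0.05 rad and linear speed of each of carrier_white, carrier_red, carrier_yellow below 0.01 m/s); the robot touches nothing.
It fails at once if a carrier is pressed against a stop with more than 15 N (contact force between any of carrier_white, carrier_red, carrier_yellow and reader above 15 N).
It fails at once if a carrier is forced down on the stage or against its rim, all its contact there adding up to more than 25 N (contact force between any of carrier_white, carrier_red, carrier_yellow and stage above 25 N).
It fails at once if something else on the bench is shifted by more than 20 mm (distance of any of dish_a, dish_b, dish_c, marker, meter, probe, carrier_spare from where it was at the start of the episode above 0.02 m).
It also fails if it takes over 64 s, if anything falls off the work surface, if the arm or the gripper's body presses on something with over 40 N, if the wrist force passes 120 N, or if a joint passes its speed limit or range.

## Working session

There is one attempt and no reset: what is moved stays moved. The work goes in short steps, Python scripts to look and compute and a tool call to move; the robot and the scene stay as the last step left them, time stands still between calls to the robot, and variables do not carry over. Pictures are saved under pics/ and viewed, at most 10 in all, crops included, and the job is handed in when it is done.

Besides the shell and the picture viewer there is one more tool, called after "Request:" in YAML: its name, and indented under it one key for each argument. drive_tool: Moves the arm, as the interface text tells. Its arguments: {"type":"object","properties":{"targets":{"type":"array","items":{"type":"array","items":{"type":"number"}}},"squeeze":{"type":"number"}},"required":["targets"]}

```bash
mkdir -p pics; cat > h.py <<'E'
from workcell import r
import numpy as np, cv2
from scipy.spatial.transform import Rotation as R
def px2w(c,uv,z):
    K=c["camera_matrix"];T=c["cam_to_world"]
    d=T[:3,:3]@np.linalg.inv(K)@np.array([uv[0],uv[1],1.]);o=T[:3,3]
    return o+d*(z-o[2])/d[2]
def save(c,n): cv2.imwrite(f"pics/{n}.png",c["color"][:,:,::-1])
E
python3 - <<'E'
from h import *
np.set_printoptions(precision=4,suppress=True)
s=r.sense();print({k:np.round(v,4) for k,v in s.items()});print(r.tips_ahead)
ims=[]
for cam in("top","scene"):
    c=r.capture(cam);ims.append(c["color"]);save(c,cam+"0")
    print(cam,c["camera_matrix"],c["cam_to_world"])
    for l in("stage","place_read","place_right","place_front","place_diagonal","carrier_white","carrier_red","carrier_yellow","carrier_spare"):
        zz=0 if l in("stage","carrier_spare") else .012
        for d in r.landmark_of(l,cam)[:2]:
            uv=np.array(d["location"])*[640,400];print(l,round(d["p"],2),uv,px2w(c,uv,zz)[:2])
E
```

```text
{'time_s': np.float64(0.0), 'qpos': array([ 1.2505,  0.616 , -0.0126,  1.4249,  0.0081,  1.1034, -0.0404]), 'joint_vel': array([-0.0001,  0.0003, -0.0006, -0.0005, -0.    , -0.0004,  0.0009]), 'joint_torque': array([ -0.    , -46.9211,   0.2596, -17.1035,   0.01  ,   0.0096,
         0.    ]), 'eef_pos': array([ 0.1882, -0.6218,  0.4035]), 'tool_rot': array([-3.1052, -0.4595,  0.0006]), 'ft_force': array([ 0.8931, -0.5022,  0.1487]), 'moment': array([-0.0451,  0.0331, -0.0052]), 'grip_force': np.float64(0.0), 'finger_gap': np.float64(0.0855)}
0.1734
top [[421.7557   0.     319.9441]
 [  0.     421.7557 195.1032]
 [  0.       0.       1.    ]] [[ 0.025  -0.9894  0.1429  0.3671]
 [-0.9997 -0.0258 -0.0037  0.0504]
 [ 0.0074 -0.1428 -0.9897  1.2686]
 [ 0.      0.      0.      1.    ]]
stage 0.56 [337.92 192.12] [ 0.5609 -0.0089]
place_read 0.64 [353.408 175.68 ] [ 0.6107 -0.0543]
place_right 0.73 [352.832 178.6  ] [ 0.6016 -0.0527]
place_front 0.71 [331.072 207.   ] [0.5134 0.0114]
place_front 0.29 [350.4 178.4] [ 0.602  -0.0453]
place_diagonal 0.68 [358.016 201.2  ] [ 0.533  -0.0692]
ca
[... 533 characters left out ...]
.      0.      1.    ]]
stage 0.72 [293.376 217.   ] [ 0.5685 -0.0197]
stage 0.66 [282.304 199.92 ] [ 0.5145 -0.0667]
place_read 0.85 [309.12 226.68] [0.601 0.033]
place_right 0.57 [281.92 216.4 ] [ 0.5826 -0.0477]
place_front 0.93 [308.096 200.4  ] [0.5106 0.0086]
place_diagonal 0.86 [281.792 200.   ] [ 0.5251 -0.0643]
place_diagonal 0.56 [352.384 212.8  ] [0.5287 0.1377]
carrier_white 0.55 [441.216 234.28 ] [0.5509 0.3766]
carrier_red 0.75 [279.808 221.6  ] [ 0.6012 -0.0483]
carrier_yellow 0.78 [309.504 200.08 ] [0.5086 0.0122]
carrier_yellow 0.6 [282.624 201.4  ] [ 0.5297 -0.0606]
carrier_spare 0.94 [231.104 210.08 ] [ 0.582  -0.1968]
carrier_spare 0.62 [292.992 214.   ] [ 0.5584 -0.0234]
```

View pics/top0.png

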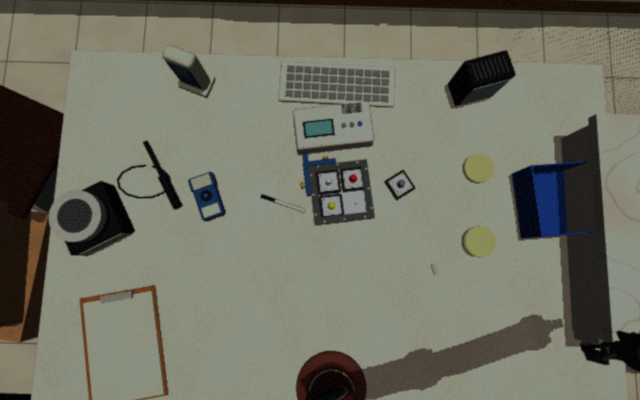

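View pics/scene0.png

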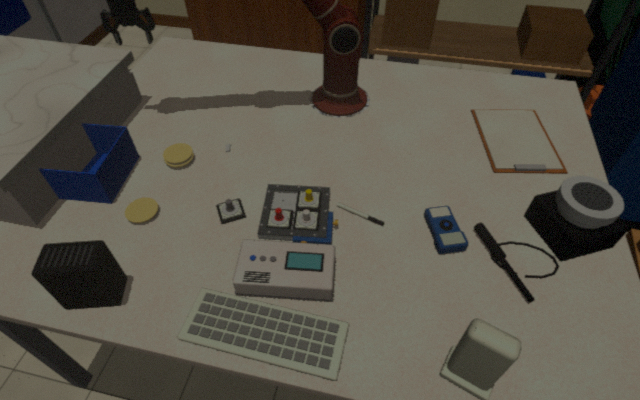

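The top view shows red at (353,178) in place_right, yellow at (331,206) in place_front, white at (328,182) in the reading place and the empty corner at (354,203). The scene view agrees, so the moves are yellow -y, white -x, red +y.

```bash
cat >> h.py <<'E'
def shift(p,yaw):
    """tool-frame shift mm & turn deg for TCP world target p, tool x at world yaw (rad), pointing down"""
    s=r.sense();R0=R.from_rotvec(s["tool_rot"])
    Rt=R.from_euler('z',yaw)*R.from_euler('x',np.pi)
    return np.round(R0.inv().apply(np.array(p)-s["eef_pos"])*1000,1),np.round(np.degrees((R0.inv()*Rt).as_rotvec()),2)
E
python3 - <<'E'
from h import *
np.set_printoptions(precision=4,suppress=True)
s=r.sense();R0=R.from_rotvec(s["tool_rot"]).as_matrix()
c=r.capture("wrist");T=c["cam_to_world"];print(c["camera_matrix"],R0.T@(T[:3,3]-s["eef_pos"]),R0.T@T[:3,:3])
print(shift([.54,-.02,.36],np.radians(8)))
E
```

```text
[[309.7069   0.     319.8657]
 [  0.     309.7069 197.3315]
 [  0.       0.       1.    ]] [ 0.0822 -0.0003  0.0312] [[ 0.0005 -0.9493 -0.3145]
 [ 1.      0.0008 -0.001 ]
 [ 0.0012 -0.3145  0.9493]]
(array([ 511.1, -474.5,   44.8]), array([-0.  , -0.  ,  8.83]))
```

Request:
drive_tool:
  targets:
    - [45, -42, 4, 0, 0, 1, 0.2]
    - [90, -84, 8, 0, 0, 2, 0.2]
    - [135, -126, 12, 0, 0, 3, 0.2]
    - [180, -168, 16, 0, 0, 4, 0.2]
    - [220, -205, 20, 0, 0, 5, 0.2]

```text
time_s: 1.68
eef_pos: [0.3406, -0.3601, 0.385]
tool_rot: [3.124, 0.325, 0.002]
ft_force: [1.4, 0.1, -0.1]
finger_gap: 0.0681
grip_force: 0.0
```

Request:
drive_tool:
  targets:
    - [45, -42, 4, 0, 0, 1, 0.45]
    - [90, -84, 8, 0, 0, 2, 0.45]
    - [135, -126, 12, 0, 0, 3, 0.45]
    - [180, -168, 16, 0, 0, 3, 0.45]
    - [220, -205, 20, 0, 0, 4, 0.45]

```text
time_s: 2.3
eef_pos: [0.514, -0.1143, 0.365]
tool_rot: [3.134, 0.216, 0.002]
ft_force: [0.7, -1.1, -0.2]
finger_gap: 0.0469
grip_force: 0.0
```

```bash
python3 - <<'E'
from h import *
s=r.sense();print(s["time_s"],s["eef_pos"],s["tool_rot"],s["finger_gap"],s["qpos"]);print(shift([.54,-.02,.36],np.radians(8)))
E
```

```text
2.3 [ 0.51397885 -0.11427831  0.36497603] [3.13417730e+00 2.15678239e-01 2.13554873e-03] 0.04687794391156789 [ 0.20531303  0.46999566 -0.04089477  1.83213948  0.02447103  0.83862189
 -1.28087091]
(array([ 38.7, -89.8,   5. ]), array([ 0.01, -0.08, -0.13]))
```

Request:
drive_tool:
  targets:
    - [20, -45, 2, 0, 0, 0, 0.45]
    - [36, -82, 5, 0, 0, 0, 0.45]
    - [39, -90, 5, 0, 0, 0, 0.45]
    - [39, -90, 5, 0, 0, 0, 0.45]
    - [39, -90, 5, 0, 0, 0, 0.45]

```text
time_s: 2.92
eef_pos: [0.5388, -0.024, 0.3599]
tool_rot: [3.133, 0.209, -0.0]
ft_force: [0.1, -1.0, -1.1]
finger_gap: 0.0472
grip_force: 0.0
```

```bash
cat >> h.py <<'E'
def fe(c,uv,z):
    K=c["camera_matrix"];T=c["cam_to_world"]
    a=(np.array(uv,float)-K[:2,2])/K[0,0];t=np.linalg.norm(a)
    d=T[:3,:3]@np.r_[np.sin(t)*a/max(t,1e-9),np.cos(t)];o=T[:3,3]
    return o+d*(z-o[2])/d[2]
E
python3 - <<'E'
from h import *
np.set_printoptions(precision=4,suppress=True)
c=r.capture("wrist");save(c,"w1");s=r.sense();print(s["eef_pos"],s["ft_force"])
for l in("stage","place_read","place_right","place_front","place_diagonal","carrier_white","carrier_red","carrier_yellow"):
  for d in r.landmark_of(l,"wrist")[:2]:
    uv=np.array(d["location"])*[640,400];print(l,round(d["p"],2),uv,fe(c,uv,0 if l=="stage" else .012)[:2])
cv2.imwrite("pics/w1b.png",cv2.resize(c["color"][:,:,::-1],None,fx=1.25,fy=1.25))
E
```

```text
[ 0.5388 -0.024   0.3599] [ 0.0023 -0.4479  0.8414]
stage 0.89 [314.368 153.8  ] [ 0.5602 -0.0147]
place_diagonal 0.73 [313.92 154.68] [ 0.5614 -0.0143]
carrier_white 0.62 [280.832 119.6  ] [0.5934 0.0239]
carrier_red 0.66 [351.872 122.8  ] [ 0.5997 -0.0483]
carrier_yellow 0.6 [285.312 191.92 ] [0.5171 0.011 ]
```

View pics/w1b.png

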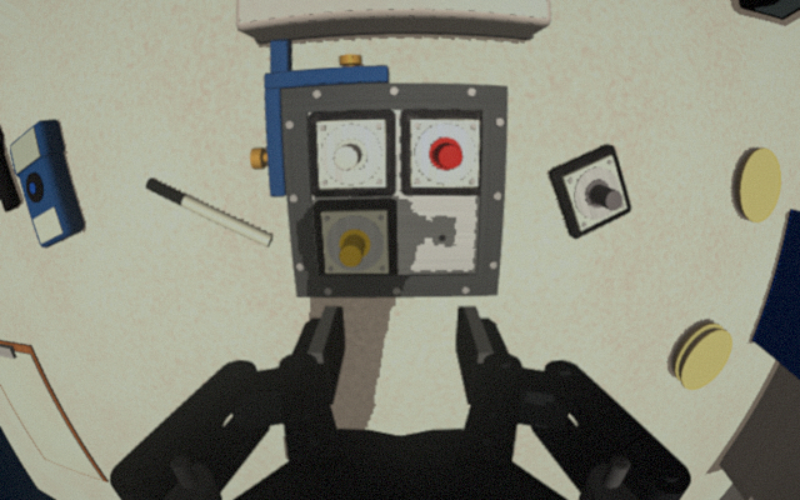

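The wrist view confirms the layout: white (347,155), red (446,153), yellow (352,246), empty corner at (440,237). The stage corners are at about (282,90), (507,87), (498,295) and (297,297).

```bash
python3 - <<'E'
from h import *
np.set_printoptions(precision=4,suppress=True)
c=r.capture("wrist");im=c["color"]
# refine corners: rim outer corners at z=.0245
g=cv2.cvtColor(im,cv2.COLOR_RGB2GRAY)
C=np.float32([[507,87],[498,295],[297,297]])/1.25
C=cv2.cornerSubPix(g,C.reshape(-1,1,2).copy(),(4,4),(-1,-1),(3,30,.01)).reshape(-1,2)
W=np.array([fe(c,u,.0245)[:2] for u in C]);print(C*1.25,W)
h=.0895;L=np.array([[h,-h],[-h,-h],[-h,h]])
# rigid fit
lm,wm=L.mean(0),W.mean(0);H=(L-lm).T@(W-wm);a=np.arctan2(H[0,1]-H[1,0],H[0,0]+H[1,1])
Rz=np.array([[np.cos(a),-np.sin(a)],[np.sin(a),np.cos(a)]]);o=wm-Rz@lm
print("yaw",np.degrees(a),"org",o,"resid mm",(W-(L@Rz.T+o))*1e3)
hsv=cv2.cvtColor(im,cv2.COLOR_RGB2HSV)
T=c["cam_to_world"];print("cam",T[:3,3])
for n,m in(("red",((hsv[...,0]<8)|(hsv[...,0]>172))&(hsv[...,1]>150)&(hsv[...,2]>80)),("yel",(hsv[...,0]>15)&(hsv[...,0]<30)&(hsv[...,1]>150)&(hsv[...,2]>60))):
    m=m.astype(np.uint8);m[:,:200]=0;m[:,420:]=0;m[240:]=0;m[:80]=0
    k,lab,st,ce=cv2.connectedComponentsWithStats(m);i=1+np.argmax(st[1:,4]);w=fe(c,ce[i],.042)[:2]
    print(n,st[i],ce[i]*1.25,w,"stage",Rz.T@(w-o))
pl={"read":(.034,.034),"right":(.034,-.0395),"front":(-.0395,.034),"diag":(-.0395,-.0395)}
for k,v in pl.items(): print(k,Rz@v+o)
E
```

```text
[[510.0809  87.135 ]
 [498.7531 295.4282]
 [298.6656 297.1066]] [[ 0.6633 -0.0917]
 [ 0.4873 -0.1171]
 [ 0.4612  0.0591]]
yaw 8.30310394868385 org [ 0.5625 -0.0161] resid mm [[-0.6334  0.02  ]
 [ 0.4522  0.4513]
 [ 0.1812 -0.4713]]
cam [ 0.6204 -0.0105  0.3286]
red [347 112  25  24 449] [449.1704 154.6437] [ 0.6022 -0.0494] stage [ 0.0345 -0.0387]
yel [274 184  24  29 522] [355.9267 247.3994] [0.5209 0.011 ] stage [-0.0372  0.0328]
read [0.5912 0.0225]
right [ 0.6018 -0.0502]
front [0.5185 0.0119]
diag [ 0.5291 -0.0609]
```

```bash
cat >> h.py <<'E'
YAW=np.radians(8.3);O=np.array([.5625,-.0161])
RZ=np.array([[np.cos(YAW),-np.sin(YAW)],[np.sin(YAW),np.cos(YAW)]])
def st(xy,z): return np.r_[RZ@np.array(xy)+O,z]
def where():
    s=r.sense();f=RZ.T@s["ft_force"][:2]
    print("t",s["time_s"],"stage xy mm",(RZ.T@(s["eef_pos"][:2]-O)*1e3).round(1),"z",s["eef_pos"][2].round(4),"F",f.round(2),s["ft_force"][2].round(2),"gap",round(s["finger_gap"],4),"grip",s["grip_force"])
E
python3 -c "
from h import *
where();print(shift(st((-.0385,.0335),.205),YAW))"
```

```text
t 3.425 stage xy mm [-24.   -2.5] z 0.3597 F [0.03 0.46] -0.3 gap 0.0471 grip 0.0
(array([-14.7, -35.9, 154.7]), array([-0.  , -0.  , -0.47]))
```

Request:
drive_tool:
  targets:
    - [-7, -18, 40, 0, 0, -0.5, 0.45]
    - [-15, -36, 70, 0, 0, -0.5, 0.45]
    - [-15, -36, 90, 0, 0, -0.5, 0.45]
    - [-15, -36, 90, 0, 0, -0.5, 0.45]
    - [-15, -36, 90, 0, 0, -0.5, 0.45]

```text
time_s: 4.05
eef_pos: [0.5199, 0.0114, 0.2705]
tool_rot: [3.133, 0.228, 0.003]
ft_force: [-0.1, 0.2, 0.4]
finger_gap: 0.0468
grip_force: 0.0
```

```bash
python3 -c "
from h import *
where();print(shift(st((-.0385,.0335),.205),YAW))
c=r.capture('wrist');cv2.imwrite('pics/w2.png',cv2.resize(c['color'][100:400,120:520,::-1],None,fx=1.5,fy=1.5))"
```

```text
t 4.05 stage xy mm [-38.2  33.4] z 0.2705 F [-0.09  0.18] 0.41 gap 0.0468 grip 0.0
(array([-0.4, -0.1, 65.5]), array([ 0.02, -0.09,  0.01]))
```

View pics/w2.png

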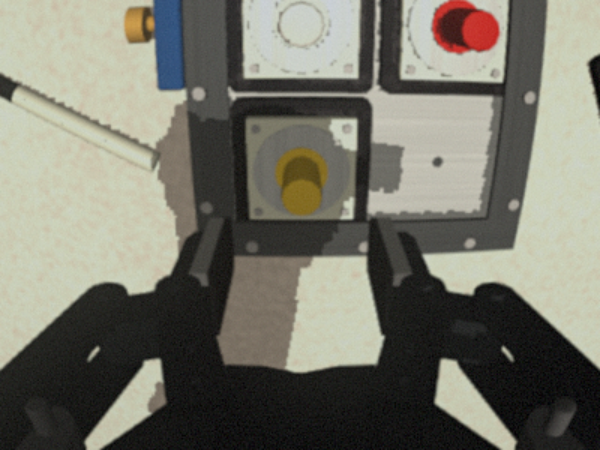

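Yellow's post (302,190) sits midway between the fingers (232 and 372). I'll go down and grip.

Request:
drive_tool:
  targets:
    - [0, 0, 35, 0, 0, 0, 0.45]
    - [0, 0, 55, 0, 0, 0, 0.45]
    - [0, 0, 64, 0, 0, 0, 0.45]
    - [0, 0, 64, 0, 0, 0, 0.5]
    - [0, 0, 64, 0, 0, 0, 0.6]
  squeeze: 20

```text
time_s: 4.72
eef_pos: [0.5198, 0.0116, 0.2067]
tool_rot: [-3.133, -0.228, -0.003]
ft_force: [0.2, 0.2, 0.2]
finger_gap: 0.0342
grip_force: 0.0
```

Request:
drive_tool:
  targets:
    - [0, 0, 0, 0, 0, 0, 0.85]
    - [0, 0, 0, 0, 0, 0, 0.85]
    - [0, 0, 0, 0, 0, 0, 0.85]
    - [0, 0, 0, 0, 0, 0, 0.85]
    - [0, 0, 0, 0, 0, 0, 0.85]

```text
time_s: 5.35
eef_pos: [0.5197, 0.0116, 0.2067]
tool_rot: [3.133, 0.228, 0.003]
ft_force: [-2.1, -0.3, 5.1]
finger_gap: 0.0171
grip_force: 20.0
```

```bash
python3 -c "
from h import *
where()"
```

```text
t 5.35 stage xy mm [-38.3  33.6] z 0.2067 F [-2.15 -0.02] 5.15 gap 0.0171 grip 20.04188597202301
```

Request:
drive_tool:
  targets:
    - [0, 8, -0.5, 0, 0, 0, 0.85]
    - [0, 22, -0.5, 0, 0, 0, 0.85]
    - [-0.5, 38, -0.5, 0, 0, 0, 0.85]
    - [-0.5, 52, -0.5, 0, 0, 0, 0.85]
    - [-0.5, 62, -0.5, 0, 0, 0, 0.85]

```text
time_s: 5.98
eef_pos: [0.5281, -0.0511, 0.2067]
tool_rot: [-3.133, -0.226, -0.002]
ft_force: [-1.0, 4.0, 6.5]
finger_gap: 0.0174
grip_force: 20.2
```

```bash
python3 -c "
from h import *
where()"
```

```text
t 5.975 stage xy mm [-39.  -29.6] z 0.2067 F [-0.44  4.12] 6.5 gap 0.0174 grip 20.15850394964218
```

Request:
drive_tool:
  targets:
    - [0, 5, 0, 0, 0, 0, 0.85]
    - [0, 9, 0, 0, 0, 0, 0.85]
    - [0, 9.5, 0, 0, 0, 0, 0.85]
    - [0, 9.5, 0, 0, 0, 0, 0.85]
    - [0, 9.5, 0, 0, 0, 0, 0.85]

```text
time_s: 6.6
eef_pos: [0.5294, -0.0602, 0.2067]
tool_rot: [3.133, 0.226, 0.002]
ft_force: [0.0, 1.8, 6.1]
finger_gap: 0.0172
grip_force: 20.1
```

```bash
python3 -c "
from h import *
where()"
```

```text
t 6.6 stage xy mm [-39.1 -38.9] z 0.2067 F [0.28 1.76] 6.14 gap 0.0172 grip 20.117177367210388
```

Request:
drive_tool:
  targets:
    - [0, 0, 0, 0, 0, 0, 0.45]
    - [0, 0, 0, 0, 0, 0, 0.45]
    - [0, 0, 0, 0, 0, 0, 0.45]
    - [0, 0, -30, 0, 0, 0, 0.45]
    - [0, 0, -64, 0, 0, 0, 0.45]

```text
time_s: 7.22
eef_pos: [0.5289, -0.0594, 0.2702]
tool_rot: [-3.133, -0.228, 0.004]
ft_force: [0.8, 0.6, 0.6]
finger_gap: 0.047
grip_force: 0.0
```

Request:
drive_tool:
  targets:
    - [25, -25, 0, 0, 0, 0, 0.45]
    - [50, -50, 0, 0, 0, 0, 0.45]
    - [72, -72, 0, 0, 0, 0, 0.45]
    - [72, -72, 0, 0, 0, 0, 0.45]
    - [72, -72, 0, 0, 0, 0, 0.45]

```text
time_s: 7.85
eef_pos: [0.5894, 0.0215, 0.2698]
tool_rot: [3.132, 0.227, -0.003]
ft_force: [-0.6, -0.8, 0.0]
finger_gap: 0.0466
grip_force: 0.0
```

```bash
python3 -c "
from h import *
where();print(shift(st((.034,.034),.206),YAW))
c=r.capture('wrist');cv2.imwrite('pics/w3.png',cv2.resize(c['color'][80:400,120:520,::-1],None,fx=1.5,fy=1.5))"
```

```text
t 7.85 stage xy mm [32.  33.3] z 0.2698 F [-0.72 -0.66] 0.0 gap 0.0466 grip 0.0
(array([ 2.1, -0.8, 63.8]), array([ 0.06,  0.11, -0.01]))
```

View pics/w3.png

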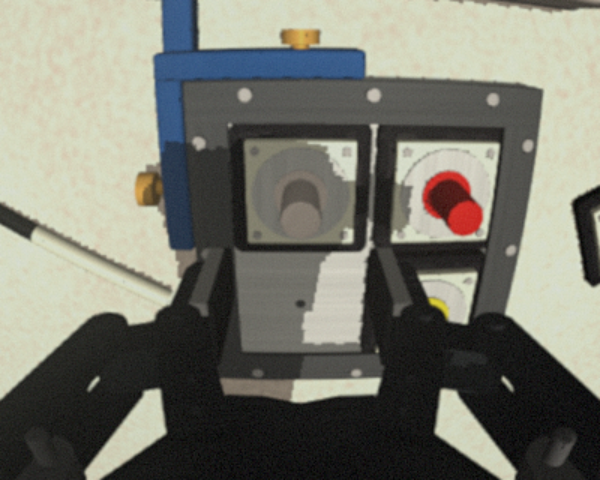

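White's post (300,205) is midway between the fingers, and yellow (438,305) is in the corner. Now down on white.

Request:
drive_tool:
  targets:
    - [2, -0.5, 35, 0, 0, 0, 0.45]
    - [2, -0.5, 55, 0, 0, 0, 0.45]
    - [2, -0.5, 63, 0, 0, 0, 0.45]
    - [2, -0.5, 63, 0, 0, 0, 0.5]
    - [2, -0.5, 63, 0, 0, 0, 0.6]

```text
time_s: 8.52
eef_pos: [0.5922, 0.023, 0.2082]
tool_rot: [3.133, 0.227, 0.003]
ft_force: [1.0, 0.1, 0.5]
finger_gap: 0.0343
grip_force: 0.0
```

Request:
drive_tool:
  targets:
    - [0, 0, 0, 0, 0, 0, 0.85]
    - [0, 0, 0, 0, 0, 0, 0.85]
    - [0, 0, 0, 0, 0, 0, 0.85]
    - [0, 0, 0, 0, 0, 0, 0.85]
    - [0, 0, 0, 0, 0, 0, 0.85]

```text
time_s: 9.15
eef_pos: [0.5923, 0.0232, 0.2083]
tool_rot: [3.133, 0.228, 0.003]
ft_force: [-1.1, 0.0, 5.7]
finger_gap: 0.0175
grip_force: 19.9
```

```bash
python3 -c "
from h import *
where()"
```

```text
t 9.15 stage xy mm [35.1 34.6] z 0.2083 F [-1.09  0.21] 5.72 gap 0.0175 grip 19.909029006958008
```

Request:
drive_tool:
  targets:
    - [-8, 0, -0.5, 0, 0, 0, 0.85]
    - [-22, 0, -0.5, 0, 0, 0, 0.85]
    - [-38, 0, -0.5, 0, 0, 0, 0.85]
    - [-52, 0, -0.5, 0, 0, 0, 0.85]
    - [-62, 0, -0.5, 0, 0, 0, 0.85]

```text
time_s: 9.78
eef_pos: [0.5304, 0.0144, 0.2083]
tool_rot: [-3.133, -0.228, -0.004]
ft_force: [0.7, 0.9, 2.9]
finger_gap: 0.0175
grip_force: 19.9
```

```bash
python3 -c "
from h import *
where()"
```

```text
t 9.775 stage xy mm [-27.3  34.8] z 0.2083 F [0.85 0.76] 2.95 gap 0.0175 grip 19.881519377231598
```

Request:
drive_tool:
  targets:
    - [-6, 0.5, 0, 0, 0, 0, 0.85]
    - [-10, 0.5, 0, 0, 0, 0, 0.85]
    - [-11.5, 0.5, 0, 0, 0, 0, 0.85]
    - [-11.5, 0.5, 0, 0, 0, 0, 0.85]
    - [-11.5, 0.5, 0, 0, 0, 0, 0.85]

```text
time_s: 10.4
eef_pos: [0.5199, 0.0122, 0.2082]
tool_rot: [-3.133, -0.228, -0.003]
ft_force: [1.0, -0.0, 7.1]
finger_gap: 0.017
grip_force: 20.1
```

```bash
python3 -c "
from h import *
where()"
```

```text
t 10.4 stage xy mm [-38.1  34.2] z 0.2082 F [ 0.97 -0.18] 7.11 gap 0.017 grip 20.089594423770905
```

Request:
drive_tool:
  targets:
    - [0, 0, 0, 0, 0, 0, 0.45]
    - [0, 0, 0, 0, 0, 0, 0.45]
    - [0, 0, 0, 0, 0, 0, 0.45]
    - [0, 0, -30, 0, 0, 0, 0.45]
    - [0, 0, -64, 0, 0, 0, 0.45]

```text
time_s: 11.02
eef_pos: [0.5187, 0.0121, 0.2716]
tool_rot: [-3.133, -0.228, 0.005]
ft_force: [0.8, -0.2, 0.1]
finger_gap: 0.0468
grip_force: 0.0
```

Request:
drive_tool:
  targets:
    - [25, 25, -20, 0, 0, 0, 0.45]
    - [50, 50, -20, 0, 0, 0, 0.45]
    - [72, 73, 0, 0, 0, 0, 0.45]
    - [72, 73, 0, 0, 0, 0, 0.45]
    - [72, 73, 0, 0, 0, 0, 0.45]

```text
time_s: 11.65
eef_pos: [0.6004, -0.049, 0.2713]
tool_rot: [-3.132, -0.229, 0.003]
ft_force: [-0.4, -0.2, -0.1]
finger_gap: 0.0476
grip_force: 0.0
```

```bash
python3 -c "
from h import *
where();print(shift(st((.034,-.0395),.207),YAW))
c=r.capture('wrist');cv2.imwrite('pics/w4.png',cv2.resize(c['color'][80:400,120:520,::-1],None,fx=1.5,fy=1.5))"
```

```text
t 11.65 stage xy mm [ 32.8 -38. ] z 0.2713 F [-0.39 -0.15] -0.12 gap 0.0476 grip 0.0
(array([ 1.4,  1.6, 64.3]), array([-0.07,  0.11,  0.07]))
```

View pics/w4.png

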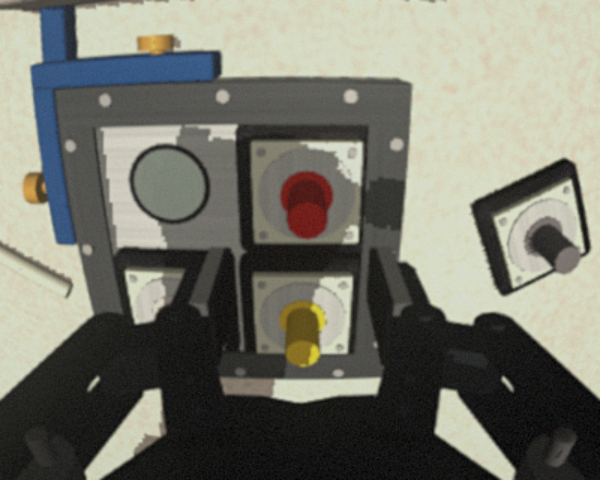

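Red's post (306,200) is midway between the fingers. White (150,290) and yellow (303,320) are at the back, and the reading place with its window is empty. Now down on red.

Request:
drive_tool:
  targets:
    - [1.5, 1.5, 35, 0, 0, 0, 0.45]
    - [1.5, 1.5, 55, 0, 0, 0, 0.45]
    - [1.5, 1.5, 63.5, 0, 0, 0, 0.45]
    - [1.5, 1.5, 63.5, 0, 0, 0, 0.5]
    - [1.5, 1.5, 63.5, 0, 0, 0, 0.6]

```text
time_s: 12.32
eef_pos: [0.6031, -0.0506, 0.2094]
tool_rot: [3.133, 0.229, 0.003]
ft_force: [0.1, 0.2, 1.3]
finger_gap: 0.0342
grip_force: 0.0
```

Request:
drive_tool:
  targets:
    - [0, 0, 0, 0, 0, 0, 0.85]
    - [0, 0, 0, 0, 0, 0, 0.85]
    - [0, 0, 0, 0, 0, 0, 0.85]
    - [0, 0, 0, 0, 0, 0, 0.85]
    - [0, 0, 0, 0, 0, 0, 0.85]

```text
time_s: 12.95
eef_pos: [0.6032, -0.0509, 0.2093]
tool_rot: [3.133, 0.228, 0.003]
ft_force: [-1.9, 0.1, 6.1]
finger_gap: 0.0173
grip_force: 19.9
```

```bash
python3 -c "
from h import *
where()"
```

```text
t 12.95 stage xy mm [ 35.2 -40.3] z 0.2093 F [-1.83  0.41] 6.12 gap 0.0173 grip 19.93758648633957
```

Request:
drive_tool:
  targets:
    - [0, -8, -0.5, 0, 0, 0, 0.85]
    - [-0.5, -22, -0.5, 0, 0, 0, 0.85]
    - [-0.5, -38, -0.5, 0, 0, 0, 0.85]
    - [-0.5, -52, -0.5, 0, 0, 0, 0.85]
    - [-0.5, -62, -0.5, 0, 0, 0, 0.85]

```text
time_s: 13.58
eef_pos: [0.5934, 0.0119, 0.2093]
tool_rot: [3.133, 0.231, 0.002]
ft_force: [0.5, -3.1, 5.1]
finger_gap: 0.0168
grip_force: 20.0
```

Request:
drive_tool:
  targets:
    - [0, -3, 0, 0, 0, 0, 0.85]
    - [0, -6, 0, 0, 0, 0, 0.85]
    - [0, -8, 0, 0, 0, 0, 0.85]
    - [0, -9, 0, 0, 0, 0, 0.85]
    - [0, -9, 0, 0, 0, 0, 0.85]

```text
time_s: 14.2
eef_pos: [0.5921, 0.0202, 0.2093]
tool_rot: [3.133, 0.23, 0.002]
ft_force: [0.1, -2.2, 5.2]
finger_gap: 0.0172
grip_force: 20.0
```

```bash
python3 -c "
from h import *
where()"
```

```text
t 14.2 stage xy mm [34.5 31.6] z 0.2093 F [-0.18 -2.25] 5.18 gap 0.0172 grip 20.02819687128067
```

Request:
drive_tool:
  targets:
    - [0, -0.3, 0, 0, 0, 0, 0.85]
    - [0, -0.6, 0, 0, 0, 0, 0.85]
    - [0, -0.8, 0, 0, 0, 0, 0.85]
    - [0, -1, 0, 0, 0, 0, 0.85]
    - [0, -1, 0, 0, 0, 0, 0.85]

```text
time_s: 14.82
eef_pos: [0.592, 0.0209, 0.2093]
tool_rot: [3.133, 0.229, 0.002]
ft_force: [0.6, -2.7, 5.8]
finger_gap: 0.0172
grip_force: 20.0
```

Request:
drive_tool:
  targets:
    - [0, -0.3, 0, 0, 0, 0, 0.85]
    - [0, -0.6, 0, 0, 0, 0, 0.85]
    - [0, -0.9, 0, 0, 0, 0, 0.85]
    - [0, -1.2, 0, 0, 0, 0, 0.85]
    - [0, -1.2, 0, 0, 0, 0, 0.85]

```text
time_s: 15.45
eef_pos: [0.5918, 0.0221, 0.2093]
tool_rot: [3.133, 0.229, 0.002]
ft_force: [-0.2, -3.0, 5.3]
finger_gap: 0.0169
grip_force: 20.0
```

Request:
drive_tool:
  targets:
    - [0, -0.3, 0, 0, 0, 0, 0.85]
    - [0, -0.6, 0, 0, 0, 0, 0.85]
    - [0, -0.9, 0, 0, 0, 0, 0.85]
    - [0, -1.2, 0, 0, 0, 0, 0.85]
    - [0, -1.2, 0, 0, 0, 0, 0.85]

```text
time_s: 16.08
eef_pos: [0.5916, 0.0233, 0.2093]
tool_rot: [3.133, 0.229, 0.002]
ft_force: [0.9, -2.6, 6.5]
finger_gap: 0.0171
grip_force: 20.0
```

Request:
drive_tool:
  targets:
    - [0, -0.3, 0, 0, 0, 0, 0.85]
    - [0, -0.6, 0, 0, 0, 0, 0.85]
    - [0, -0.9, 0, 0, 0, 0, 0.85]
    - [0, -1.2, 0, 0, 0, 0, 0.85]
    - [0, -1.2, 0, 0, 0, 0, 0.85]

```text
time_s: 16.7
eef_pos: [0.5914, 0.0244, 0.2093]
tool_rot: [3.133, 0.23, 0.002]
ft_force: [0.7, -2.5, 4.7]
finger_gap: 0.0172
grip_force: 20.0
```

Request:
drive_tool:
  targets:
    - [0, -0.3, 0, 0, 0, 0, 0.85]
    - [0, -0.6, 0, 0, 0, 0, 0.85]
    - [0, -0.9, 0, 0, 0, 0, 0.85]
    - [0, -1.2, 0, 0, 0, 0, 0.85]
    - [0, -1.2, 0, 0, 0, 0, 0.85]

```text
time_s: 17.32
eef_pos: [0.5913, 0.0256, 0.2093]
tool_rot: [3.133, 0.229, 0.002]
ft_force: [0.8, -2.2, 6.3]
finger_gap: 0.0174
grip_force: 20.0
```

Request:
drive_tool:
  targets:
    - [0, -0.3, 0, 0, 0, 0, 0.85]
    - [0, -0.6, 0, 0, 0, 0, 0.85]
    - [0, -0.9, 0, 0, 0, 0, 0.85]
    - [0, -1.2, 0, 0, 0, 0, 0.85]
    - [0, -1.2, 0, 0, 0, 0, 0.85]

```text
time_s: 17.95
eef_pos: [0.5911, 0.0268, 0.2093]
tool_rot: [3.133, 0.23, 0.002]
ft_force: [0.2, -1.8, 5.7]
finger_gap: 0.0166
grip_force: 20.0
```

Request:
drive_tool:
  targets:
    - [0, -0.3, 0, 0, 0, 0, 0.85]
    - [0, -0.6, 0, 0, 0, 0, 0.85]
    - [0, -0.9, 0, 0, 0, 0, 0.85]
    - [0, -1.2, 0, 0, 0, 0, 0.85]
    - [0, -1.2, 0, 0, 0, 0, 0.85]

```text
time_s: 18.58
eef_pos: [0.5909, 0.0278, 0.2093]
tool_rot: [3.132, 0.229, 0.002]
ft_force: [1.2, -4.1, 6.0]
finger_gap: 0.0172
grip_force: 20.0
```

Request:
drive_tool:
  targets:
    - [0, -0.1, 0, 0, 0, 0, 0.85]
    - [0, -0.2, 0, 0, 0, 0, 0.85]
    - [0, -0.3, 0, 0, 0, 0, 0.85]

```text
time_s: 18.95
eef_pos: [0.591, 0.0278, 0.2093]
tool_rot: [3.132, 0.229, 0.002]
ft_force: [0.1, -2.8, 5.3]
finger_gap: 0.017
grip_force: 20.1
```

Request:
drive_tool:
  targets:
    - [0, -0.1, 0, 0, 0, 0, 0.85]
    - [0, -0.2, 0, 0, 0, 0, 0.85]
    - [0, -0.3, 0, 0, 0, 0, 0.85]
    - [0, -0.3, 0, 0, 0, 0, 0.85]

```text
time_s: 19.45
eef_pos: [0.5909, 0.0279, 0.2093]
tool_rot: [3.132, 0.228, 0.002]
ft_force: [0.2, -4.7, 6.4]
finger_gap: 0.0168
grip_force: 20.1
```

```bash
python3 -c "
from h import *
where()"
```

```text
t 19.45 stage xy mm [34.5 39.5] z 0.2093 F [-0.44 -4.7 ] 6.43 gap 0.0168 grip 20.052826702594757
```

Request:
drive_tool:
  targets:
    - [0, -0.2, 0, 0, 0, 0, 0.85]
    - [0, -0.4, 0, 0, 0, 0, 0.85]
    - [0, -0.6, 0, 0, 0, 0, 0.85]
    - [0, -0.6, 0, 0, 0, 0, 0.85]

```text
time_s: 19.95
eef_pos: [0.5909, 0.0281, 0.2093]
tool_rot: [3.131, 0.228, 0.002]
ft_force: [0.7, -4.5, 5.7]
finger_gap: 0.0171
grip_force: 20.1
```

Request:
drive_tool:
  targets:
    - [0, -0.2, 0, 0, 0, 0, 0.85]
    - [0, -0.4, 0, 0, 0, 0, 0.85]
    - [0, -0.6, 0, 0, 0, 0, 0.85]
    - [0, -0.6, 0, 0, 0, 0, 0.85]

```text
time_s: 20.45
eef_pos: [0.5909, 0.0283, 0.2093]
tool_rot: [3.131, 0.227, 0.002]
ft_force: [1.0, -5.4, 6.1]
finger_gap: 0.0172
grip_force: 20.1
```

Request:
drive_tool:
  targets:
    - [0, -0.3, 0, 0, 0, 0, 0.85]
    - [0, -0.6, 0, 0, 0, 0, 0.85]
    - [0, -0.9, 0, 0, 0, 0, 0.85]
    - [0, -0.9, 0, 0, 0, 0, 0.85]

```text
time_s: 20.95
eef_pos: [0.5908, 0.0286, 0.2093]
tool_rot: [3.13, 0.227, 0.002]
ft_force: [0.4, -6.2, 5.8]
finger_gap: 0.0172
grip_force: 20.1
```

Request:
drive_tool:
  targets:
    - [0, -0.4, 0, 0, 0, 0, 0.85]
    - [0, -0.8, 0, 0, 0, 0, 0.85]
    - [0, -1.2, 0, 0, 0, 0, 0.85]
    - [0, -1.2, 0, 0, 0, 0, 0.85]

```text
time_s: 21.45
eef_pos: [0.5907, 0.0289, 0.2094]
tool_rot: [3.128, 0.226, 0.003]
ft_force: [0.7, -7.4, 4.8]
finger_gap: 0.0169
grip_force: 20.1
```

```bash
python3 -c "
from h import *
where()"
```

```text
t 21.45 stage xy mm [34.4 40.5] z 0.2094 F [-0.41 -7.44] 4.84 gap 0.0169 grip 20.146509110927582
```

Request:
drive_tool:
  targets:
    - [0, -0.4, 0, 0, 0, 0, 0.85]
    - [0, -0.8, 0, 0, 0, 0, 0.85]
    - [0, -1.2, 0, 0, 0, 0, 0.85]
    - [0, -1.6, 0, 0, 0, 0, 0.85]
    - [0, -1.6, 0, 0, 0, 0, 0.85]

```text
time_s: 22.08
eef_pos: [0.5906, 0.0294, 0.2094]
tool_rot: [3.127, 0.224, 0.003]
ft_force: [0.5, -8.8, 6.0]
finger_gap: 0.0171
grip_force: 20.2
```

```bash
python3 -c "
from h import *
where()
for i in range(3): r.capture('top');where()"
```

```text
t 22.075 stage xy mm [34.3 40.9] z 0.2094 F [-0.74 -8.81] 5.95 gap 0.0171 grip 20.150494873523712
t 22.125 stage xy mm [34.4 40.9] z 0.2094 F [-0.55 -8.84] 6.22 gap 0.0172 grip 20.149778723716736
t 22.175 stage xy mm [34.4 40.9] z 0.2094 F [-0.46 -9.4 ] 5.76 gap 0.0171 grip 20.15040546655655
t 22.225 stage xy mm [34.4 40.9] z 0.2094 F [ 0.44 -9.01] 5.67 gap 0.0168 grip 20.15013724565506
```

Request:
drive_tool:
  targets:
    - [0, -0.2, 0, 0, 0, 0, 0.85]
    - [0, -0.2, 0, 0, 0, 0, 0.85]
    - [0, -0.2, 0, 0, 0, 0, 0.85]
    - [0, -0.2, 0, 0, 0, 0, 0.85]
    - [0, -0.2, 0, 0, 0, 0, 0.85]

```text
time_s: 22.85
eef_pos: [0.5906, 0.0294, 0.2094]
tool_rot: [3.127, 0.224, 0.003]
ft_force: [0.8, -8.9, 6.1]
finger_gap: 0.0168
grip_force: 20.2
```

Request:
drive_tool:
  targets:
    - [0, 1.5, 0, 0, 0, 0, 0.85]
    - [0, 3, 0, 0, 0, 0, 0.85]
    - [0, 3, 0, 0, 0, 0, 0.85]

```text
time_s: 23.22
eef_pos: [0.5907, 0.0286, 0.2093]
tool_rot: [3.13, 0.226, 0.002]
ft_force: [0.8, -5.5, 6.0]
finger_gap: 0.017
grip_force: 20.1
```

```bash
python3 -c "
from h import *
where()"
```

```text
t 23.225 stage xy mm [34.4 40.2] z 0.2093 F [ 0.03 -5.57] 5.95 gap 0.017 grip 20.123993754386902
```

Request:
drive_tool:
  targets:
    - [0, 0, 0, 0, 0, 0, 0.7]
    - [0, 0, 0, 0, 0, 0, 0.45]
    - [0, 0, 0, 0, 0, 0, 0.45]
    - [0, 0, 0, 0, 0, 0, 0.45]
    - [0, 0, 0, 0, 0, 0, 0.45]

```text
time_s: 23.85
eef_pos: [0.5903, 0.0303, 0.2086]
tool_rot: [-3.133, -0.229, 0.0]
ft_force: [0.4, 0.4, -0.8]
finger_gap: 0.0468
grip_force: 0.0
```

Request:
drive_tool:
  targets:
    - [0, 1, -40, 0, 0, 0, 0.45]
    - [0, 1, -80, 0, 0, 0, 0.45]
    - [-30, 30, -120, 0, 0, 0, 0.45]
    - [-60, 40, -150, 0, 0, 0, 0.45]
    - [-60, 40, -150, 0, 0, 0, 0.45]

```text
time_s: 24.48
eef_pos: [0.5358, -0.02, 0.3613]
tool_rot: [3.132, 0.223, 0.006]
ft_force: [-0.0, -0.2, -1.1]
finger_gap: 0.0466
grip_force: 0.0
```

```bash
python3 - <<'E'
from h import *
np.set_printoptions(precision=4,suppress=True)
where()
c=r.capture("wrist");im=c["color"];hsv=cv2.cvtColor(im,cv2.COLOR_RGB2HSV)
for l in("carrier_white","carrier_red","carrier_yellow"):
  for d in r.landmark_of(l,"wrist")[:2]:
    w=fe(c,np.array(d["location"])*[640,400],.012)[:2];print(l,round(d["p"],2),(RZ.T@(w-O)*1e3).round(1))
for n,m in(("red",((hsv[...,0]<8)|(hsv[...,0]>172))&(hsv[...,1]>150)&(hsv[...,2]>60)),("yel",(hsv[...,0]>15)&(hsv[...,0]<30)&(hsv[...,1]>150)&(hsv[...,2]>60))):
    m=m.astype(np.uint8);m[:,:200]=0;m[:,430:]=0;m[250:]=0
    k,lab,s,ce=cv2.connectedComponentsWithStats(m);i=1+np.argmax(s[1:,4]);print(n,s[i],(RZ.T@(fe(c,ce[i],.042)[:2]-O)*1e3).round(1))
cv2.imwrite("pics/w5.png",cv2.resize(im[40:260,190:470,::-1],None,fx=2.5,fy=2.5,interpolation=cv2.INTER_CUBIC))
E
```

```text
t 24.475 stage xy mm [-26.9  -0. ] z 0.3613 F [-0.06 -0.19] -1.06 gap 0.0466 grip 0.0
carrier_white 0.8 [-36.9  32.3]
carrier_red 0.8 [33.  40.6]
carrier_red 0.32 [ 36.9 -43.1]
carrier_yellow 0.7 [-42.1 -36. ]
carrier_yellow 0.63 [ 35.1 -39.1]
red [267 111  25  25 474] [33.5 38.5]
yel [346 183  23  28 487] [-37.9 -36.9]
```

View pics/w5.png

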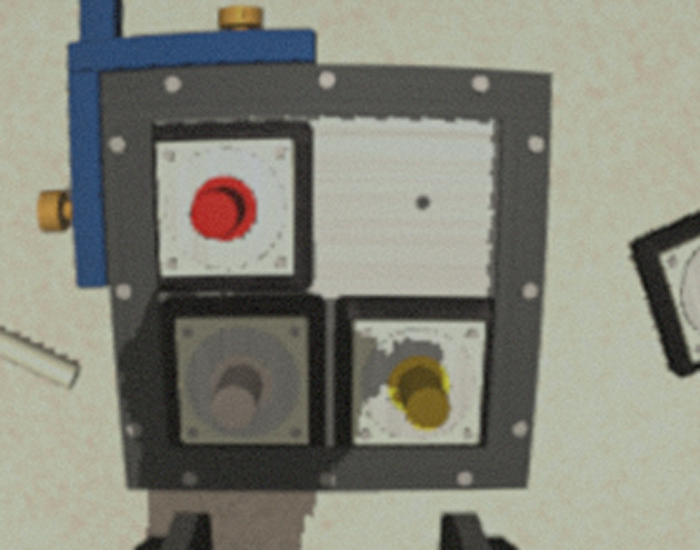

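The picture shows red (223,210) square and hard over to the left stop in the reading place, white (237,395) in place_front and yellow (420,390) in the corner. The arm is clear of everything.

```bash
python3 -c "
from h import *
print(r.job_done())"
```

```text
the job is handed in; nothing more can be done
None
```

The job is handed in, with no verdict returned: red was pressed against the +y stop at about 9 N (wrist reading) for over half a second and released. White is in place_front and yellow in the empty corner, and the arm is clear.

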